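# Rinse the beakers and nest them to drain

### The arm

A 6-joint arm with a two-finger parallel gripper is mounted at the origin on a cart in front of the work surface, level with it; the furniture and walls round the work are solid. World frame = base frame: x ahead of the robot, y to its left, z up, the work surface at z = 0. Lengths are in m, angles in degrees, forces in N, time in s.
With the tool pointing down it reaches from about 0.4 to 0.825 m from the base axis. Payload 7 kg.
Tool frame: the origin (TCP) lies midway between the tips of the shut fingers; the grasp point (between the pads) lies 19 mm behind it; z points along the fingers, y is the line along which they close (so a half turn about z gives the same grasp; the last joint's range is limited). The gripper opens to 88 mm and grips with 3 to 60 N. Pads are 19 mm wide; open, the fingers measure 130 mm over their backs; the gripper's body (78 mm by 193 mm) begins 47 mm behind the grasp point.
Start: joints at [80.392, 20.546, 0.682, 0, -70.136, -16.507], TCP at [0.297, 0.606, 0.227] pointing down, gripper open.
Joint ranges: [-176.03, 176.03], [-82.01, 121.73], [-58.28, 71.71], [-173.87, 95.51], [-174.79, -0.11], [-173.66, 173.66]. Speed limits (degrees/s): [136.94, 136.94, 172.46, 180, 180, 180].

### API

Orientations are given as [roll, pitch, yaw] about the fixed x, y, z axes, in that order (R = Rz(yaw) Ry(pitch) Rx(roll)).
In Python, from plant import r gives the robot as it stands.
- The arm moves only by the tool drive_tool, never from a script. Its argument "commands" is a list of rows, each an object of numbers: "hand": the closure, from 0 (fully open) to 1 (shut); "tx", "ty", "tz": the shift along the world's x, y, z scaled (see below); "turn": the turn about the world's z scaled (see below). A call has 1 to 10 rows; each row is the pose to reach, as a shift and turn from the pose commanded when the call began; what a row does not reach only later rows make up. The controller multiplies each number of a shift by 0.6 m and each number of a turn by 90 degrees. A row lasts 1/10 s, in which the tool goes at most 50 mm and 8.59 degrees, less where a joint would pass 70% of its speed; a pose out of reach is approached as far as the arm can. A call with a number of a shift or a turn outside -1 to 1 is refused whole. A call with a gripper value outside its range is refused whole. The fingers move at their own pace and stop on an object; "grip_force" is the grip in N (left out, the last holds). Time passes only in rows, so rows that repeat a pose let the fingers close. It gives the time, the measured TCP pose, the force, the opening and the grip force at its end, in the units of the state.
- r.get_state(): the state, without advancing time (a new reading comes with each control period).
- r.capture(name): name is "side" or "top"; returns a dict with "frame" (420x560x3 uint8, red, green, blue), "fx", "fy", "cx", "cy" (pixels), "world_from_camera" (4x4, takes a point from camera to world coordinates). Camera axes: x right, y down, z forward; pixel columns grow to the right and rows downward; lengths in m; the calibration is good to about 2 mm. A picture is of the moment at which its call begins. There is no depth.
- r.close_job(): hands the job in; it is judged then, once.
Trained networks look in the newest picture that a camera, given by its name, has taken for a name from the list of things; names that differ only in an ending like _2 or _b are one class to them, and where a whole thing is asked for, a point or a joint stands for the part that bears it (a point fixed in the world has none). Each returns a list of dicts, best first, with "score" (0 to 1); they miss things now and then, are a little off and sometimes report something else, mostly with a low value. They report only what shows in the picture. A call takes as long as a camera call.
- r.trace(label, camera): "pixels" (420x560 bool, what is visible of it) and "extent" ([left, top, right, bottom] in pixels, round what is visible of it).
The state is a dict: "time_s": time; "joints": joint angles; "qd": joint speeds; "joint_torque": joint torques, N m; "tcp_pos": TCP position; "eef_rot": TCP orientation; "contact_force": force on the tool from outside, world axes, zero at the start; "moment": the same for the moment, N m; "gripper_width": finger opening in m; "gripper_force": force on a finger pad.
Only numpy, scipy, OpenCV 4.12 (cv2) and the standard library are available. Lean on these libraries where they do the work, as an engineer would, in place of code of your own. Each camera call takes 0.05 s, during which the arm holds its last target. There are 200 camera calls.

### The job

Three or four of the graded steel beakers stand upside down about the worktop. Start with the smallest and finish one beaker before the next: set it mouth down centrally on the star of the glass rinser, push it down to the stop and keep it there for about a second, then stand it, still mouth down, on the round drain mat near its middle, each larger beaker over the smaller ones, so that in the end all are nested with every rim flat on the mat. Leave the salt shaker and the tin where they are.

Things in the scene. Friction and masses are not known exactly. Their poses are not given: they have to be found in the camera images.
- beaker_1_mid (a point): the smallest of four graded plain steel beakers; every beaker stands upside down: mouth down, closed flat base on top. Round, slightly tapered: 34 mm outside diameter at the top (base), 44 mm at the bottom (mouth), 56 mm tall, wall 2 mm, 80 g nominal. The point is on its axis half-way up (28 mm over the rim); z axis up while it stands upside down. May be absent.
- beaker_2_mid (a point): the second smallest of four graded plain steel beakers; every beaker stands upside down: mouth down, closed flat base on top. Round, slightly tapered: 45 mm outside diameter at the top (base), 55 mm at the bottom (mouth), 68 mm tall, wall 2 mm, 100 g nominal. The point is on its axis half-way up (34 mm over the rim); z axis up while it stands upside down. May be absent.
- beaker_3_mid (a point): the second largest of four graded plain steel beakers; every beaker stands upside down: mouth down, closed flat base on top. Round, slightly tapered: 56 mm outside diameter at the top (base), 66 mm at the bottom (mouth), 80 mm tall, wall 2 mm, 120 g nominal. The point is on its axis half-way up (40 mm over the rim); z axis up while it stands upside down. May be absent.
- beaker_4_mid (a point): the largest of four graded plain steel beakers; every beaker stands upside down: mouth down, closed flat base on top. Round, slightly tapered: 67 mm outside diameter at the top (base), 77 mm at the bottom (mouth), 92 mm tall, wall 2 mm, 140 g nominal. The point is on its axis half-way up (46 mm over the rim); z axis up while it stands upside down. May be absent.
- salt_shaker: a grey-and-clear salt shaker, 44 mm across, 90 mm tall, standing; leave it alone. Origin at the centre of its underside
- small_tin: a closed food tin, 57 mm across, 72 mm tall, standing; leave it alone. Origin at the centre of its underside
- rinser: glass rinser: a round steel dish, 120 mm across, 12 mm high, fixed to the worktop in front of the sink, with a black six-armed sprung star over its middle. Origin at the centre of its underside
- rinser_star_top (a point): centre of the top face of the star (96 mm across the arms, flat, 6 mm thick; it does not turn); 40 mm over the worktop when up, 26 mm when down at its stop. The rim of an upside-down beaker rests across the arms
- rinser_star (a joint): how far the star is pressed down, m: 0 up, 0.014 at its stop. Its spring starts at about 3 N and takes about 7 N at the stop (a beaker's weight does not move it); it comes up again by itself
- mat_top (a point): centre of the top face of a round dark rubber drain mat, 170 mm across, 5 mm thick, fixed to the worktop

How it is judged (in metres and radians):
On the way, in this order (a step that is already met when the one before it is completed fails the run):
1. the smallest beaker, mouth down and centred on the star, presses it to its stop and keeps it there (z of beaker_1_mid in the frame of rinser below 0.0565 m and horizontal distance between beaker_1_mid and rinser below 0.018 m and angle between beaker_1_mid's own z axis and vertical below 0.12 rad), for 0.5 s.
2. the smallest beaker stands mouth down on the mat (z of beaker_1_mid in the frame of mat_top between 0.024 and 0.031 m and horizontal distance between beaker_1_mid and mat_top below 0.055 m and angle between beaker_1_mid's own z axis and vertical below 0.08 rad), for 0.2 s.
3. the second smallest beaker, mouth down and centred on the star, presses it to its stop and keeps it there (z of beaker_2_mid in the frame of rinser below 0.0625 m and horizontal distance between beaker_2_mid and rinser below 0.018 m and angle between beaker_2_mid's own z axis and vertical below 0.12 rad), for 0.5 s.
4. the second smallest beaker stands mouth down on the mat, over the smaller ones (z of beaker_2_mid in the frame of mat_top between 0.03 and 0.037 m and horizontal distance between beaker_2_mid and mat_top below 0.055 m and angle between beaker_2_mid's own z axis and vertical below 0.08 rad and horizontal distance between beaker_2_mid and beaker_1_mid below 0.02 m), for 0.2 s.
5. the second largest beaker, mouth down and centred on the star, presses it to its stop and keeps it there (z of beaker_3_mid in the frame of rinser below 0.0685 m and horizontal distance between beaker_3_mid and rinser below 0.018 m and angle between beaker_3_mid's own z axis and vertical below 0.12 rad), for 0.5 s.
6. the second largest beaker stands mouth down on the mat, over the smaller ones (z of beaker_3_mid in the frame of mat_top between 0.036 and 0.043 m and horizontal distance between beaker_3_mid and mat_top below 0.055 m and angle between beaker_3_mid's own z axis and vertical below 0.08 rad and horizontal distance between beaker_3_mid and beaker_1_mid below 0.02 m and horizontal distance between beaker_3_mid and beaker_2_mid below 0.02 m), for 0.2 s.
7. the largest beaker, mouth down and centred on the star, presses it to its stop and keeps it there (z of beaker_4_mid in the frame of rinser below 0.0745 m and horizontal distance between beaker_4_mid and rinser below 0.018 m and angle between beaker_4_mid's own z axis and vertical below 0.12 rad), for 0.5 s.
8. the largest beaker stands mouth down on the mat, over the smaller ones (z of beaker_4_mid in the frame of mat_top between 0.042 and 0.049 m and horizontal distance between beaker_4_mid and mat_top below 0.055 m and angle between beaker_4_mid's own z axis and vertical below 0.08 rad and horizontal distance between beaker_4_mid and beaker_1_mid below 0.02 m and horizontal distance between beaker_4_mid and beaker_2_mid below 0.02 m and horizontal distance between beaker_4_mid and beaker_3_mid below 0.02 m), for 0.2 s.
At the end, for the whole second after the job is handed in: Every beaker present stands mouth down and level (within 0.08 rad), rim on the mat (within 3 mm), axis within 55 mm of the mat's centre and within 20 mm of the other beakers' axes (so nested), released and at rest (all of step 2 and all of step 4 and all of step 6 and all of step 8); the robot touches nothing.
It fails at once if the salt shaker is shifted by more than 30 mm (distance of salt_shaker from where it was at the start of the episode above 0.03 m).
It fails at once if the tin is shifted by more than 30 mm (distance of small_tin from where it was at the start of the episode above 0.03 m).
Of beaker_1, beaker_2, beaker_3, beaker_4 only 3 to 4 are there at a start; the rules pass over those that are not, and their reading is None.
At some moment in a run one of beaker_1, beaker_2, beaker_3, beaker_4 may be knocked a few centimetres aside while the robot is not near it.
It also fails if it takes over 210 s, if anything falls off the work surface, if the arm or the gripper's body presses on something with over 40 N, if the wrist force passes 120 N, or if a joint passes its speed limit or range.

## Working session

There is one attempt and no reset: what is moved stays moved. The work goes in short steps, Python scripts to look and compute and a tool call to move; the robot and the scene stay as the last step left them, time stands still between calls to the robot, and variables do not carry over. Pictures are saved under pics/ and viewed, at most 14 in all, crops included, and the job is handed in when it is done.

Besides the shell and the picture viewer there is one more tool, called after "Call:" in YAML: its name, and indented under it one key for each argument. drive_tool: Moves the arm, as the interface text tells. Its arguments: {"type":"object","properties":{"commands":{"type":"array"},"grip_force":{"type":"number"}},"required":["commands"]}

```bash
ls; mkdir -p pics
python3 - <<'E'
from plant import r
import cv2,numpy as np
for c in ["side","top"]:
    d=r.capture(c); cv2.imwrite(f"pics/{c}0.png",d["frame"][:,:,::-1]); print(c,d["fx"],d["fy"],d["cx"],d["cy"]); print(np.round(d["world_from_camera"],4).tolist())
    for l in ["beaker_1_mid","salt_shaker","small_tin","rinser","rinser_star_top","mat_top"]:
        try:
            for q in r.trace(l,c): print(l,round(q["score"],2),q["extent"])
        except Exception as e: print(l,e)
print(r.get_state())
E
```

```text
pics
side 499.62582212504645 499.62582212504645 279.7104842293518 206.95971154765368
[[0.8262, -0.3219, 0.4624, -0.1016], [-0.5634, -0.4691, 0.6801, -0.917], [-0.002, -0.8224, -0.5689, 0.8869], [0.0, 0.0, 0.0, 1.0]]
beaker_1_mid 0.84 [348.4, 303.0, 367.8, 331.6]
salt_shaker 0.55 [230.9, 136.5, 241.4, 158.7]
rinser 0.63 [283.9, 247.8, 326.3, 284.2]
rinser 0.53 [284.8, 248.5, 321.2, 273.6]
rinser_star_top 0.81 [288.2, 249.0, 319.7, 274.6]
mat_top 0.94 [239.1, 195.8, 289.7, 226.8]
top 415.32384022668725 415.32384022668725 277.5723608891524 216.56153494983315
[[-0.0261, -0.9962, 0.0837, 0.465], [-0.9996, 0.0264, 0.0028, 0.058], [-0.005, -0.0836, -0.9965, 1.1884], [0.0, 0.0, 0.0, 1.0]]
beaker_1_mid 0.53 [420.4, 232.1, 442.5, 245.9]
salt_shaker 0.49 [116.3, 175.5, 136.9, 192.6]
small_tin 0.69 [421.2, 171.1, 450.2, 195.6]
rinser 0.63 [328.5, 216.4, 370.8, 258.0]
rinser_star_top 0.65 [333.1, 224.1, 366.1, 254.4]
mat_top 0.86 [217.8, 189.5, 276.8, 246.4]
mat_top 0.23 [418.1, 171.5, 449.8, 197.3]
{'time_s': 0.7, 'joints': array([ 8.03924962e+01,  2.05433964e+01,  6.83830850e-01,  2.71982810e-04,
       -7.01353826e+01, -1.65042614e+01]), 'qd': array([ 0.07089028, -0.00756986, -0.06833836, -0.13118786,  0.09814725,
       -0.0601811 ]), 'joint_torque': array([ 2.54110884e-03, -5.82161272e+01,  2.93247092e+01,  7.00134069e+00,
        1.26562564e-02, -1.82776665e-05]), 'tcp_pos': array([0.29712348, 0.60608554, 0.22660982]), 'eef_rot': array([-1.79995084e+02,  1.18988669e-03, -2.61116727e+01]), 'contact_force': array([-0.15665617, -0.62748567,  0.57892803]), 'moment': array([-0.00145393,  0.01643036,  0.04307615]), 'gripper_force': 0.0, 'gripper_width': 0.0877118353131313}
```

View pics/top0.png

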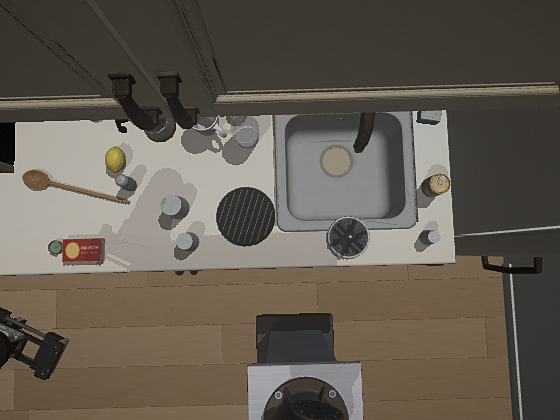

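View pics/side0.png

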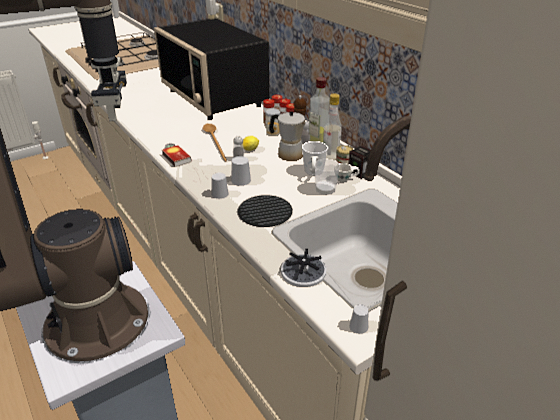

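The top view shows three upright beakers, near px (171,205), (186,241) and (431,237). The mat is at (246,216), the star at (348,238), the tin at (437,185) and the shaker at (125,182). The side view agrees, with a small beaker at (359,318) and two others at (240,171) and (220,184). Next I'll fit the sizes and positions.

```bash
cat > h.py <<'E'
from plant import r
import cv2,numpy as np
from scipy.optimize import minimize
DIM={1:(.034,.044,.056),2:(.045,.055,.068),3:(.056,.066,.080),4:(.067,.077,.092)}
def ray(d,u,v,z):
    T=np.array(d["world_from_camera"]); q=T[:3,:3]@[(u-d["cx"])/d["fx"],(v-d["cy"])/d["fy"],1]
    return (T[:3,3]+q*(z-T[2,3])/q[2])[:2]
def proj(d,P):
    T=np.array(d["world_from_camera"]); c=(np.asarray(P)-T[:3,3])@T[:3,:3]
    return np.c_[c[:,0]/c[:,2]*d["fx"]+d["cx"],c[:,1]/c[:,2]*d["fy"]+d["cy"]]
def sil(d,k,x,y,z0=0,s=4):
    dt,db,h=DIM[k]; t=np.linspace(0,2*np.pi,60)
    P=np.r_[np.c_[x+db/2*np.cos(t),y+db/2*np.sin(t),0*t+z0],np.c_[x+dt/2*np.cos(t),y+dt/2*np.sin(t),0*t+z0+h]]
    return cv2.convexHull(proj(d,P).astype(np.float32))
def iou(d,m,k,x,y,z0=0,s=4):
    ys,xs=np.nonzero(m); a,b=xs.min()-8,ys.min()-8; w,hh=xs.max()-a+9,ys.max()-b+9
    big=cv2.resize(np.pad(m.astype(np.uint8),20)[b+20:b+20+hh,a+20:a+20+w],None,fx=s,fy=s,interpolation=cv2.INTER_NEAREST)
    im=np.zeros_like(big); p=(sil(d,k,x,y,z0)-[a-.5,b-.5])*s
    cv2.fillConvexPoly(im,np.round(p).astype(np.int32),1)
    return (im&big).sum()/max((im|big).sum(),1)
def fit(d,m,k,z0=0):
    ys,xs=np.nonzero(m); x,y=ray(d,(xs.min()+xs.max())/2,(ys.min()+ys.max())/2,z0+DIM[k][2]/2)
    o=minimize(lambda p:-iou(d,m,k,p[0],p[1],z0),[x,y],method="Nelder-Mead",options=dict(initial_simplex=[[x,y],[x+.008,y],[x,y+.008]],maxiter=60))
    return o.x,-o.fun
def look(c,labels=("beaker_1_mid","beaker_2_mid","beaker_3_mid","beaker_4_mid"),z0=0):
    d=r.capture(c); out=[]
    for l in labels:
        for q in r.trace(l,c):
            if not q["pixels"].any(): continue
            f={k:fit(d,q["pixels"],k,z0) for k in DIM}
            print(c,l,round(q["score"],2),np.round(q["extent"]).tolist(),{k:(np.round(v[0],4).tolist(),round(v[1],2)) for k,v in f.items()})
    return d
def centre(d,l,c,z):
    for q in r.trace(l,c)[:1]:
        cs,_=cv2.findContours(q["pixels"].astype(np.uint8),0,2); e=cv2.fitEllipse(cv2.convexHull(max(cs,key=cv2.contourArea)))
        print(c,l,np.round(e[0],1),np.round(ray(d,*e[0],z),4))
E
python3 - <<'E'
from h import *
for c in ["top","side"]:
    d=look(c)
    for l,z in [("rinser_star_top",.040),("rinser",.012),("mat_top",.005),("small_tin",.04),("salt_shaker",.045)]: centre(d,l,c,z)
E
```

```text
top beaker_1_mid 0.77 [421.0, 229.0, 438.0, 245.0] {1: ([0.4961, -0.3594], np.float64(0.89)), 2: ([0.4974, -0.3497], np.float64(0.56)), 3: ([0.4951, -0.3358], np.float64(0.42)), 4: ([0.5089, -0.3311], np.float64(0.36))}
top beaker_2_mid 0.89 [179.0, 234.0, 198.0, 251.0] {1: ([0.4993, 0.324], np.float64(0.64)), 2: ([0.5004, 0.3159], np.float64(0.95)), 3: ([0.5011, 0.3089], np.float64(0.67)), 4: ([0.4977, 0.2985], np.float64(0.5))}
top beaker_2_mid 0.41 [118.0, 174.0, 137.0, 190.0] {1: ([0.6713, 0.4899], np.float64(0.89)), 2: ([0.668, 0.483], np.float64(0.67)), 3: ([0.669, 0.4694], np.float64(0.47)), 4: ([0.6663, 0.5053], np.float64(0.38))}
top beaker_3_mid 0.57 [161.0, 200.0, 190.0, 219.0] {1: ([0.6045, 0.3605], np.float64(0.45)), 2: ([0.602, 0.3537], np.float64(0.72)), 3: ([0.599, 0.3498], np.float64(0.93)), 4: ([0.5985, 0.3424], np.float64(0.69))}
top rinser_star_top [349.3 235.8] [ 0.5027 -0.1354]
top rinser [347.8 236.8] [ 0.5011 -0.1357]
top mat_top [245.5 216.1] [0.5681 0.1531]
top small_tin [435. 185.] [ 0.6379 -0.3797]
top salt_shaker [187.5 240.8] [0.5008 0.3108]
side beaker_1_mid 0.93 [346.0, 304.0, 372.0, 335.0] {1: ([0.4953, -0.36], np.float64(0.95)), 2: ([0.4984, -0.3558], np.float64(0.6)), 3: ([0.502, -0.3492], np.float64(0.47)), 4: ([0.5157, -0.3656], np.float64(0.47))}
side beaker_2_mid 0.56 [215.0, 173.0, 228.0, 198.0] {1: ([0.5067, 0.3265], np.float64(0.75)), 2: ([0.5055, 0.3238], np.float64(0.85)), 3: ([0.4996, 0.3166], np.float64(0.58)), 4: ([0.5151, 0.3339], np.float64(0.47))}
side beaker_3_mid 0.87 [231.0, 159.0, 249.0, 184.0] {1: ([0.6078, 0.3688], np.float64(0.46)), 2: ([0.6063, 0.3556], np.float64(0.73)), 3: ([0.6007, 0.3525], np.float64(0.93)), 4: ([0.6022, 0.3563], np.float64(0.69))}
side rinser_star_top [302.9 260.9] [ 0.4983 -0.1404]
side rinser [302.7 268. ] [ 0.5011 -0.1371]
side mat_top [264.8 210.1] [0.5678 0.149 ]
side salt_shaker [238.2 147. ] [0.6729 0.4859]
```

Call:
drive_tool:
  commands:
    - {"tx":0.083,"ty":-0.083,"tz":0,"turn":-0.095,"hand":0}
    - {"tx":0.166,"ty":-0.15,"turn":-0.19,"tz":0,"hand":0}
    - {"tx":0.25,"ty":-0.22,"turn":-0.28,"tz":0,"hand":0}
    - {"tx":0.338,"ty":-0.3,"turn":-0.38,"tz":0,"hand":0}
    - {"tx":0.338,"ty":-0.37,"turn":-0.47,"tz":0,"hand":0}
    - {"tx":0.338,"ty":-0.44,"turn":-0.57,"tz":0,"hand":0}
    - {"tx":0.338,"ty":-0.51,"turn":-0.66,"tz":0,"hand":0}
    - {"tx":0.338,"ty":-0.59,"turn":-0.71,"tz":0,"hand":0}
    - {"tx":0.338,"ty":-0.67,"turn":-0.71,"tz":0,"hand":0}
    - {"tx":0.338,"ty":-0.74,"turn":-0.71,"tz":0,"hand":0}
  grip_force: 20

```text
time_s: 2.7
tcp_pos: [0.4996, 0.1813, 0.2268]
eef_rot: [-180.0, 0.0, -90.0]
contact_force: [1.1, -0.4, 0.2]
gripper_width: 0.0872
gripper_force: 0.0
```

Run:
```python
from h import *
d=r.capture("top"); print("counter end",ray(d,455,180,0),ray(d,455,262,0))
print("salt/empty", ray(d,447,205,0))
d=r.capture("side"); 
for y in(-.40,-.43,-.46,-.5):
  for x in (.4,.45,.5): print(x,y,proj(d,[[x,y,0],[x,y,.3]]).round().tolist())
s=r.get_state(); print(s["tcp_pos"],s["eef_rot"],s["joints"].round(1))
```

```text
counter end [ 0.65703414 -0.45336263] [ 0.42195705 -0.43883447]
salt/empty [ 0.58515092 -0.42596107]
0.4 -0.4 [[337.0, 356.0], [347.0, 250.0]]
0.45 -0.4 [[354.0, 346.0], [368.0, 240.0]]
0.5 -0.4 [[371.0, 336.0], [387.0, 231.0]]
0.4 -0.43 [[346.0, 366.0], [358.0, 259.0]]
0.45 -0.43 [[364.0, 355.0], [379.0, 249.0]]
0.5 -0.43 [[380.0, 345.0], [398.0, 239.0]]
0.4 -0.46 [[355.0, 376.0], [370.0, 268.0]]
0.45 -0.46 [[373.0, 364.0], [390.0, 257.0]]
0.5 -0.46 [[390.0, 354.0], [410.0, 247.0]]
0.4 -0.5 [[368.0, 389.0], [386.0, 281.0]]
0.45 -0.5 [[386.0, 378.0], [407.0, 270.0]]
0.5 -0.5 [[403.0, 366.0], [427.0, 259.0]]
[0.49903494 0.17860425 0.22714801] [-1.79999681e+02  3.82315354e-04 -9.02377203e+01] [ 40.9   6.8 -17.5  -0.  -65.7 -41.1]
```

Call:
drive_tool:
  commands:
    - {"tx":-0.006,"ty":-0.897,"turn":0,"tz":0,"hand":0.2}
    - {"tx":-0.006,"ty":-0.897,"turn":0,"tz":0,"hand":0.2}
    - {"tx":-0.006,"ty":-0.897,"turn":0,"tz":0,"hand":0.2}
    - {"tx":-0.006,"ty":-0.897,"turn":0,"tz":0,"hand":0.2}
    - {"tx":-0.006,"ty":-0.897,"turn":0,"tz":0,"hand":0.2}
    - {"tx":-0.006,"ty":-0.897,"turn":0,"tz":0,"hand":0.2}
    - {"tx":-0.006,"ty":-0.897,"turn":0,"tz":0,"hand":0.2}
    - {"tx":-0.006,"ty":-0.897,"turn":0,"tz":0,"hand":0.2}
    - {"tx":-0.006,"ty":-0.897,"turn":0,"tz":0,"hand":0.2}
    - {"tx":-0.006,"ty":-0.897,"turn":0,"tz":0,"hand":0.2}

```text
time_s: 3.8
tcp_pos: [0.4964, -0.3186, 0.2268]
eef_rot: [-180.0, -0.0, -90.0]
contact_force: [2.3, -0.2, 1.4]
gripper_width: 0.0701
gripper_force: 0.0
```

Call:
drive_tool:
  commands:
    - {"tx":0,"ty":0,"turn":0,"tz":0,"hand":0.1}
    - {"tx":0,"ty":0,"turn":0,"tz":0,"hand":0.1}

```text
time_s: 4.0
tcp_pos: [0.4961, -0.3178, 0.2259]
eef_rot: [180.0, 0.0, -90.2]
contact_force: [0.1, -0.1, -1.0]
gripper_width: 0.0776
gripper_force: 0.0
```

Run:
```python
from h import *
s=r.get_state(); print(s["tcp_pos"],s["eef_rot"],s["gripper_width"])
for c in("top","side"): d=look(c)
cv2.imwrite("pics/side1.png",d["frame"][:,:,::-1])
```

```text
[ 0.49606735 -0.31783331  0.2259414 ] [ 1.79953457e+02  1.93426358e-02 -9.01784815e+01] 0.07762502431588084
top beaker_2_mid 0.81 [177.0, 234.0, 198.0, 250.0] {1: ([0.4999, 0.3227], np.float64(0.66)), 2: ([0.5006, 0.316], np.float64(0.94)), 3: ([0.5021, 0.3082], np.float64(0.65)), 4: ([0.4997, 0.2978], np.float64(0.49))}
top beaker_3_mid 0.85 [161.0, 196.0, 190.0, 217.0] {1: ([0.6045, 0.3605], np.float64(0.47)), 2: ([0.6019, 0.3505], np.float64(0.75)), 3: ([0.5985, 0.3494], np.float64(0.91)), 4: ([0.5968, 0.3395], np.float64(0.66))}
side beaker_1_mid 0.77 [350.0, 302.0, 370.0, 336.0] {1: ([0.4964, -0.3614], np.float64(0.88)), 2: ([0.5018, -0.3589], np.float64(0.56)), 3: ([0.5044, -0.3482], np.float64(0.44)), 4: ([0.5146, -0.3756], np.float64(0.41))}
side beaker_1_mid 0.57 [231.0, 159.0, 251.0, 186.0] {1: ([0.6034, 0.3679], np.float64(0.42)), 2: ([0.598, 0.3436], np.float64(0.67)), 3: ([0.5981, 0.3486], np.float64(0.94)), 4: ([0.5943, 0.3484], np.float64(0.76))}
side beaker_2_mid 0.85 [214.0, 174.0, 229.0, 199.0] {1: ([0.5074, 0.3241], np.float64(0.71)), 2: ([0.5037, 0.3207], np.float64(0.9)), 3: ([0.5009, 0.3157], np.float64(0.62)), 4: ([0.5159, 0.3305], np.float64(0.48))}
side beaker_2_mid 0.67 [231.0, 159.0, 252.0, 186.0] {1: ([0.6057, 0.3701], np.float64(0.42)), 2: ([0.5989, 0.351], np.float64(0.67)), 3: ([0.5995, 0.3512], np.float64(0.94)), 4: ([0.594, 0.3444], np.float64(0.75))}
side beaker_4_mid 0.53 [286.0, 248.0, 323.0, 273.0] {1: ([0.5129, -0.1253], np.float64(0.49)), 2: ([0.5167, -0.1182], np.float64(0.41)), 3: ([0.5229, -0.1123], np.float64(0.37)), 4: ([0.4952, -0.1448], np.float64(0.26))}
```

Call:
drive_tool:
  commands:
    - {"tx":0,"ty":-0.07,"turn":0,"tz":0,"hand":0}
    - {"tx":0,"ty":-0.07,"turn":0,"tz":-0.07,"hand":0}
    - {"tx":0,"ty":-0.07,"turn":0,"tz":-0.14,"hand":0}
    - {"tx":0,"ty":-0.07,"turn":0,"tz":-0.21,"hand":0}
    - {"tx":0,"ty":-0.07,"turn":0,"tz":-0.27,"hand":0}
    - {"tx":0,"ty":-0.07,"turn":0,"tz":-0.32,"hand":0}
    - {"tx":0,"ty":-0.07,"turn":0,"tz":-0.345,"hand":0}
    - {"tx":0,"ty":-0.07,"turn":0,"tz":-0.357,"hand":0}
    - {"tx":0,"ty":-0.07,"turn":0,"tz":-0.357,"hand":0}
    - {"tx":0,"ty":-0.07,"turn":0,"tz":-0.357,"hand":0}

```text
time_s: 5.5
tcp_pos: [0.4971, -0.3589, 0.0133]
eef_rot: [-179.9, -0.0, -90.0]
contact_force: [0.3, -0.3, 0.8]
gripper_width: 0.0877
gripper_force: 0.0
```

Call:
drive_tool:
  commands:
    - {"tx":0,"ty":0,"turn":0,"tz":0,"hand":0.4}
    - {"tx":0,"ty":0,"turn":0,"tz":0,"hand":1}
    - {"tx":0,"ty":0,"turn":0,"tz":0,"hand":1}
    - {"tx":0,"ty":0,"turn":0,"tz":0,"hand":1}
    - {"tx":0,"ty":0,"turn":0,"tz":0,"hand":1}
    - {"tx":0,"ty":0,"turn":0,"tz":0,"hand":1}
    - {"tx":0,"ty":0,"turn":0,"tz":0,"hand":1}
  grip_force: 25

```text
time_s: 6.2
tcp_pos: [0.4963, -0.3587, 0.0123]
eef_rot: [180.0, 0.0, -90.0]
contact_force: [-1.3, 1.0, -0.7]
gripper_width: 0.0403
gripper_force: 24.9
```

Call:
drive_tool:
  commands:
    - {"tx":0,"ty":0,"turn":0,"tz":0.04,"hand":1}
    - {"tx":0,"ty":0,"turn":0,"tz":0.1,"hand":1}
    - {"tx":0,"ty":0,"turn":0,"tz":0.16,"hand":1}
    - {"tx":0.008,"ty":0.06,"turn":0,"tz":0.16,"hand":1}
    - {"tx":0.008,"ty":0.13,"turn":0,"tz":0.16,"hand":1}
    - {"tx":0.008,"ty":0.2,"turn":0,"tz":0.16,"hand":1}
    - {"tx":0.008,"ty":0.27,"turn":0,"tz":0.16,"hand":1}
    - {"tx":0.008,"ty":0.33,"turn":0,"tz":0.14,"hand":1}
    - {"tx":0.008,"ty":0.37,"turn":0,"tz":0.12,"hand":1}
    - {"tx":0.008,"ty":0.37,"turn":0,"tz":0.1,"hand":1}

```text
time_s: 7.2
tcp_pos: [0.5013, -0.1343, 0.0723]
eef_rot: [-179.9, 0.0, -89.8]
contact_force: [0.1, -0.2, -0.6]
gripper_width: 0.0401
gripper_force: 24.9
```

Run:
```python
from h import *
s=r.get_state(); print(s["tcp_pos"],s["gripper_width"],s["contact_force"])
d=look("side",["beaker_1_mid"],z0=s["tcp_pos"][2]-.0123)
f=d["frame"][150:350,180:420,::-1]; cv2.imwrite("pics/c1.png",cv2.resize(f,None,fx=3,fy=3,interpolation=cv2.INTER_CUBIC))
```

```text
[ 0.50131509 -0.13427762  0.07231257] 0.04012215941108611 [ 0.06053108 -0.18294151 -0.55972303]
side beaker_1_mid 0.74 [299.0, 234.0, 311.0, 258.0] {1: ([0.505, -0.1372], np.float64(0.6)), 2: ([0.51, -0.127], np.float64(0.4)), 3: ([0.525, -0.1387], np.float64(0.35)), 4: ([0.5311, -0.139], np.float64(0.34))}
```

View pics/c1.png

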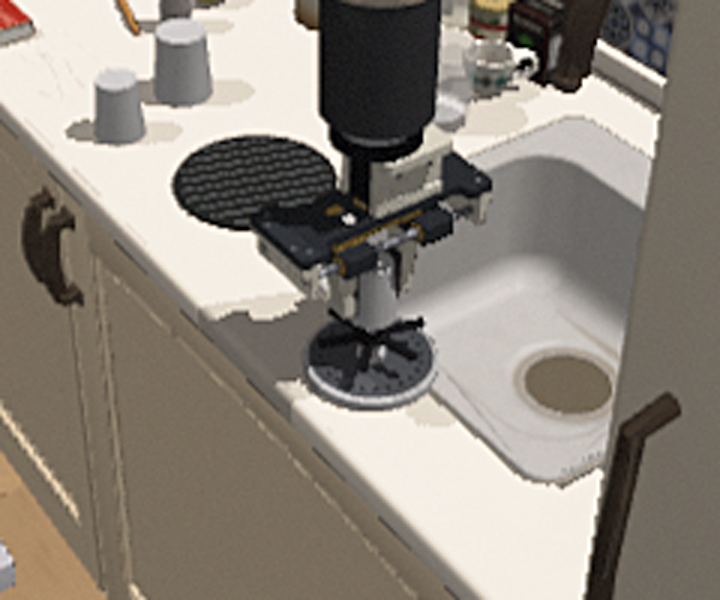

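The side crop shows the beaker upright in the jaws, over the star at crop px (375,330). Pressing down now.

Call:
drive_tool:
  commands:
    - {"tx":0,"ty":-0.003,"turn":0,"tz":-0.02,"hand":1}
    - {"tx":0,"ty":-0.003,"turn":0,"tz":-0.03,"hand":1}
    - {"tx":0,"ty":-0.003,"turn":0,"tz":-0.04,"hand":1}
    - {"tx":0,"ty":-0.003,"turn":0,"tz":-0.048,"hand":1}
    - {"tx":0,"ty":-0.003,"turn":0,"tz":-0.054,"hand":1}
    - {"tx":0,"ty":-0.003,"turn":0,"tz":-0.059,"hand":1}
    - {"tx":0,"ty":-0.003,"turn":0,"tz":-0.059,"hand":1}
  grip_force: 30

```text
time_s: 8.0
tcp_pos: [0.5011, -0.1392, 0.0379]
eef_rot: [180.0, -0.1, -90.0]
contact_force: [-5.0, -2.0, 13.6]
gripper_width: 0.0397
gripper_force: 30.5
```

Run:
```python
from h import *
s=r.get_state(); print(s["tcp_pos"],s["gripper_width"],s["contact_force"])
```

```text
[ 0.5010938  -0.13923334  0.03790598] 0.03974541514917472 [-4.96472763 -2.01190746 13.59405173]
```

Call:
drive_tool:
  commands:
    - {"tx":0,"ty":0,"turn":0,"tz":-0.002,"hand":1}
    - {"tx":0,"ty":0,"turn":0,"tz":-0.002,"hand":1}
    - {"tx":0,"ty":0,"turn":0,"tz":-0.002,"hand":1}
    - {"tx":0,"ty":0,"turn":0,"tz":-0.002,"hand":1}
    - {"tx":0,"ty":0,"turn":0,"tz":-0.002,"hand":1}
    - {"tx":0,"ty":0,"turn":0,"tz":-0.002,"hand":1}
    - {"tx":0,"ty":0,"turn":0,"tz":-0.002,"hand":1}
    - {"tx":0,"ty":0,"turn":0,"tz":-0.002,"hand":1}
    - {"tx":0,"ty":0,"turn":0,"tz":-0.002,"hand":1}
    - {"tx":0,"ty":0,"turn":0,"tz":-0.002,"hand":1}

```text
time_s: 9.0
tcp_pos: [0.5012, -0.1393, 0.0377]
eef_rot: [-180.0, -0.1, -90.0]
contact_force: [-9.2, -1.5, 24.3]
gripper_width: 0.0398
gripper_force: 30.9
```

Run:
```python
from h import *
s=r.get_state(); print(s["tcp_pos"],s["gripper_width"],s["contact_force"])
d=look("side",["beaker_1_mid"],z0=.026)
f=d["frame"][200:320,240:380,::-1]; cv2.imwrite("pics/c2.png",cv2.resize(f,None,fx=5,fy=5,interpolation=cv2.INTER_CUBIC))
```

```text
[ 0.50116478 -0.13927982  0.03767203] 0.0397644482310702 [-9.2323135  -1.5025455  24.34019702]
side beaker_1_mid 0.79 [300.0, 245.0, 314.0, 270.0] {1: ([0.5042, -0.1438], np.float64(0.6)), 2: ([0.5068, -0.1343], np.float64(0.39)), 3: ([0.4978, -0.1249], np.float64(0.33)), 4: ([0.5058, -0.1769], np.float64(0.29))}
```

View pics/c2.png

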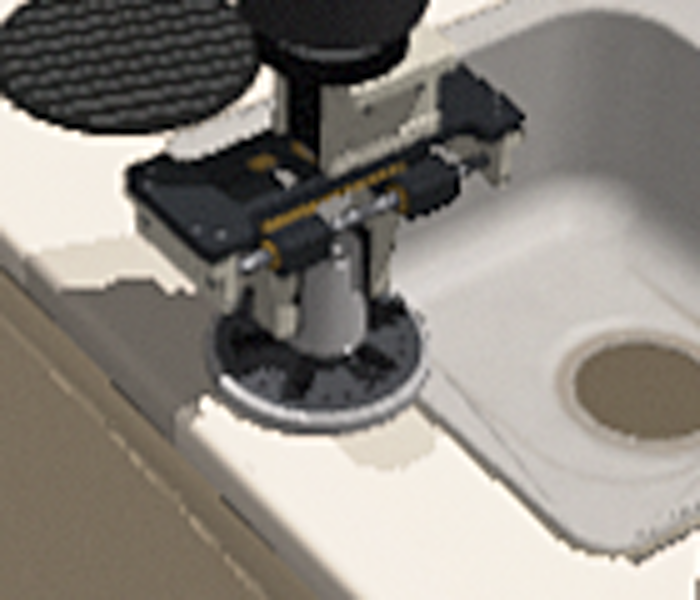

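The star is at its stop under the beaker at crop px (335,340): the force rose and the TCP no longer moved. Next, to the mat.

Call:
drive_tool:
  commands:
    - {"tx":0,"ty":0,"turn":0,"tz":0.04,"hand":1}
    - {"tx":0,"ty":0,"turn":0,"tz":0.1,"hand":1}
    - {"tx":0.015,"ty":0.06,"turn":0,"tz":0.12,"hand":1}
    - {"tx":0.03,"ty":0.13,"turn":0,"tz":0.12,"hand":1}
    - {"tx":0.048,"ty":0.2,"turn":0,"tz":0.12,"hand":1}
    - {"tx":0.064,"ty":0.27,"turn":0,"tz":0.12,"hand":1}
    - {"tx":0.08,"ty":0.34,"turn":0,"tz":0.12,"hand":1}
    - {"tx":0.1,"ty":0.41,"turn":0,"tz":0.1,"hand":1}
    - {"tx":0.112,"ty":0.484,"turn":0,"tz":0.06,"hand":1}
    - {"tx":0.112,"ty":0.484,"turn":0,"tz":0.02,"hand":1}
  grip_force: 25

```text
time_s: 10.1
tcp_pos: [0.5705, 0.1571, 0.0474]
eef_rot: [-179.8, 0.1, -89.8]
contact_force: [-0.8, -0.6, -0.9]
gripper_width: 0.0405
gripper_force: 24.9
```

Call:
drive_tool:
  commands:
    - {"tx":0,"ty":0,"turn":0,"tz":-0.01,"hand":1}
    - {"tx":0,"ty":0,"turn":0,"tz":-0.01,"hand":1}
    - {"tx":0,"ty":0,"turn":0,"tz":-0.01,"hand":1}

```text
time_s: 10.4
tcp_pos: [0.5688, 0.1513, 0.0426]
eef_rot: [-180.0, 0.0, -90.1]
contact_force: [-0.0, -0.5, -0.0]
gripper_width: 0.0397
gripper_force: 24.9
```

Call:
drive_tool:
  commands:
    - {"tx":0,"ty":0,"turn":0,"tz":-0.02,"hand":1}
    - {"tx":0,"ty":0,"turn":0,"tz":-0.032,"hand":1}
    - {"tx":0,"ty":0,"turn":0,"tz":-0.039,"hand":1}
    - {"tx":0,"ty":0,"turn":0,"tz":-0.043,"hand":1}
    - {"tx":0,"ty":0,"turn":0,"tz":-0.043,"hand":1}
    - {"tx":0,"ty":0,"turn":0,"tz":-0.043,"hand":1}

```text
time_s: 11.0
tcp_pos: [0.5681, 0.1514, 0.0171]
eef_rot: [180.0, -0.0, -90.0]
contact_force: [-4.0, -1.7, 11.5]
gripper_width: 0.04
gripper_force: 25.4
```

Call:
drive_tool:
  commands:
    - {"tx":0,"ty":0,"turn":0,"tz":0.002,"hand":0.4}
    - {"tx":0,"ty":0,"turn":0,"tz":0.002,"hand":0}
    - {"tx":0,"ty":0,"turn":0,"tz":0.002,"hand":0}
    - {"tx":0,"ty":0,"turn":0,"tz":0.002,"hand":0}
    - {"tx":0,"ty":0,"turn":0,"tz":0.04,"hand":0}
    - {"tx":0,"ty":0,"turn":0,"tz":0.1,"hand":0}
    - {"tx":0,"ty":0,"turn":0,"tz":0.17,"hand":0}
    - {"tx":0,"ty":0,"turn":0,"tz":0.24,"hand":0}
    - {"tx":0,"ty":0,"turn":0,"tz":0.28,"hand":0}
    - {"tx":0,"ty":0,"turn":0,"tz":0.3,"hand":0}

```text
time_s: 12.0
tcp_pos: [0.5694, 0.1524, 0.1988]
eef_rot: [-179.8, 0.1, -90.0]
contact_force: [-0.9, 1.0, -0.9]
gripper_width: 0.0878
gripper_force: 0.0
```

Call:
drive_tool:
  commands:
    - {"tx":-0.01,"ty":0.03,"turn":0.09,"tz":0,"hand":0}
    - {"tx":-0.02,"ty":0.06,"turn":0.18,"tz":0,"hand":0}
    - {"tx":-0.03,"ty":0.09,"turn":0.27,"tz":0,"hand":0}
    - {"tx":-0.05,"ty":0.12,"turn":0.36,"tz":0,"hand":0}
    - {"tx":-0.06,"ty":0.15,"turn":0.45,"tz":0,"hand":0}
    - {"tx":-0.08,"ty":0.18,"turn":0.54,"tz":0,"hand":0}
    - {"tx":-0.1,"ty":0.21,"turn":0.63,"tz":0,"hand":0}
    - {"tx":-0.112,"ty":0.24,"turn":0.72,"tz":0,"hand":0}
    - {"tx":-0.112,"ty":0.277,"turn":0.81,"tz":0,"hand":0}
    - {"tx":-0.112,"ty":0.277,"turn":0.9,"tz":0,"hand":0}

```text
time_s: 13.0
tcp_pos: [0.5006, 0.32, 0.1945]
eef_rot: [179.9, 0.1, -8.6]
contact_force: [-0.4, -0.4, -0.6]
gripper_width: 0.088
gripper_force: 0.0
```

Call:
drive_tool:
  commands:
    - {"tx":0,"ty":0,"turn":0.1,"tz":0,"hand":0}
    - {"tx":0,"ty":0,"turn":0.1,"tz":0,"hand":0}
    - {"tx":0,"ty":0,"turn":0.1,"tz":0,"hand":0}

```text
time_s: 13.3
tcp_pos: [0.5009, 0.3179, 0.1951]
eef_rot: [179.9, 0.1, -0.2]
contact_force: [-0.6, 0.3, -0.5]
gripper_width: 0.0878
gripper_force: 0.0
```

Run:
```python
from h import *
s=r.get_state(); print(s["tcp_pos"],s["eef_rot"],s["contact_force"])
for c in ("top","side"): d=look(c,["beaker_1_mid"],z0=.005); cv2.imwrite(f"pics/{c}3.png",d["frame"][:,:,::-1]); look(c,["beaker_2_mid","beaker_3_mid"])
```

```text
[0.5008809  0.31786665 0.19506284] [ 1.79943276e+02  5.81532270e-02 -2.49683591e-01] [-0.61573136  0.31941746 -0.51552326]
top beaker_1_mid 0.5 [241.0, 206.0, 257.0, 225.0] {1: ([0.5685, 0.1492], np.float64(0.92)), 2: ([0.5653, 0.1461], np.float64(0.58)), 3: ([0.5608, 0.1355], np.float64(0.4)), 4: ([0.581, 0.1638], np.float64(0.35))}
top beaker_2_mid 0.45 [179.0, 238.0, 181.0, 244.0] {1: ([0.5036, 0.3598], np.float64(0.23)), 2: ([0.5027, 0.3655], np.float64(0.19)), 3: ([0.5024, 0.3714], np.float64(0.17)), 4: ([0.5296, 0.356], np.float64(0.12))}
top beaker_3_mid 0.56 [162.0, 197.0, 191.0, 220.0] {1: ([0.6025, 0.3634], np.float64(0.47)), 2: ([0.6019, 0.3502], np.float64(0.74)), 3: ([0.5987, 0.3479], np.float64(0.92)), 4: ([0.5982, 0.3417], np.float64(0.67))}
top beaker_3_mid 0.49 [216.0, 187.0, 276.0, 243.0] {1: ([0.5867, 0.2094], np.float64(0.08)), 2: ([0.5841, 0.2032], np.float64(0.13)), 3: ([0.5608, 0.2018], np.float64(0.18)), 4: ([0.5444, 0.1926], np.float64(0.24))}
side beaker_1_mid 0.5 [232.0, 158.0, 250.0, 184.0] {1: ([0.5951, 0.3439], np.float64(0.5)), 2: ([0.6005, 0.3523], np.
[... 260 characters left out ...]
t64(0.44)), 4: ([0.5637, 0.1731], np.float64(0.4))}
side beaker_2_mid 0.83 [213.0, 176.0, 229.0, 202.0] {1: ([0.505, 0.318], np.float64(0.72)), 2: ([0.5016, 0.3165], np.float64(0.89)), 3: ([0.5005, 0.3046], np.float64(0.61)), 4: ([0.509, 0.3275], np.float64(0.48))}
side beaker_3_mid 0.77 [229.0, 157.0, 253.0, 184.0] {1: ([0.6057, 0.3701], np.float64(0.45)), 2: ([0.599, 0.3544], np.float64(0.72)), 3: ([0.5995, 0.3512], np.float64(0.94)), 4: ([0.6019, 0.3558], np.float64(0.71))}
side beaker_3_mid 0.62 [288.0, 249.0, 318.0, 272.0] {1: ([0.5139, -0.1252], np.float64(0.41)), 2: ([0.52, -0.1261], np.float64(0.35)), 3: ([0.5312, -0.1163], np.float64(0.34)), 4: ([0.4999, -0.1439], np.float64(0.25))}
```

View pics/side3.png

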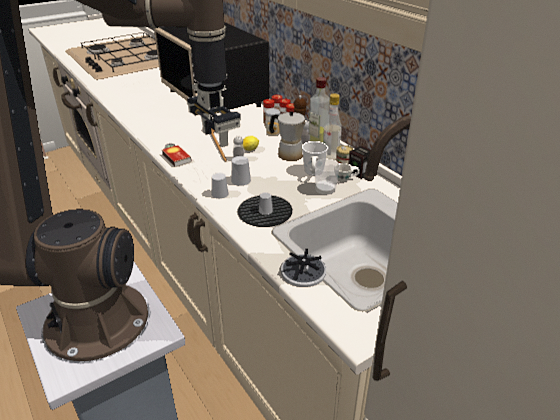

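Beaker 1 stands at px (265,204) on the mat, upright; beakers 2 and 3 have not moved. Grasping beaker 2.

Call:
drive_tool:
  commands:
    - {"tx":0,"ty":0,"turn":0,"tz":-0.07,"hand":0}
    - {"tx":0,"ty":0,"turn":0,"tz":-0.14,"hand":0}
    - {"tx":0,"ty":0,"turn":0,"tz":-0.2,"hand":0}
    - {"tx":0,"ty":0,"turn":0,"tz":-0.25,"hand":0}
    - {"tx":0,"ty":0,"turn":0,"tz":-0.28,"hand":0}
    - {"tx":0,"ty":0,"turn":0,"tz":-0.296,"hand":0}
    - {"tx":0,"ty":0,"turn":0,"tz":-0.296,"hand":0.3}
    - {"tx":0,"ty":0,"turn":0,"tz":-0.296,"hand":0.4}

```text
time_s: 14.6
tcp_pos: [0.5017, 0.3186, 0.0192]
eef_rot: [-180.0, -0.0, -0.0]
contact_force: [0.6, 0.3, -0.2]
gripper_width: 0.0767
gripper_force: 0.0
```

Call:
drive_tool:
  commands:
    - {"tx":0,"ty":0,"turn":0,"tz":0,"hand":1}
    - {"tx":0,"ty":0,"turn":0,"tz":0,"hand":1}
    - {"tx":0,"ty":0,"turn":0,"tz":0,"hand":1}
    - {"tx":0,"ty":0,"turn":0,"tz":0,"hand":1}
    - {"tx":0,"ty":0,"turn":0,"tz":0,"hand":1}
    - {"tx":0,"ty":0,"turn":0,"tz":0,"hand":1}
  grip_force: 25

```text
time_s: 15.2
tcp_pos: [0.5014, 0.3182, 0.0191]
eef_rot: [-180.0, -0.0, 0.0]
contact_force: [-1.5, -0.7, 6.3]
gripper_width: 0.0503
gripper_force: 25.2
```

Run:
```python
from h import *
s=r.get_state(); print(s["tcp_pos"],s["gripper_width"],s["contact_force"])
look("side",["beaker_2_mid"])
```

```text
[0.50143324 0.31824728 0.01911608] 0.05027634035087891 [-1.47976511 -0.70431175  6.32303096]
side beaker_2_mid 0.66 [213.0, 182.0, 228.0, 198.0] {1: ([0.4919, 0.3151], np.float64(0.66)), 2: ([0.49, 0.3065], np.float64(0.45)), 3: ([0.5053, 0.3259], np.float64(0.35)), 4: ([0.4756, 0.3387], np.float64(0.29))}
```

Call:
drive_tool:
  commands:
    - {"tx":0,"ty":0,"turn":0,"tz":0.04,"hand":1}
    - {"tx":0,"ty":0,"turn":0,"tz":0.11,"hand":1}
    - {"tx":0,"ty":0,"turn":0,"tz":0.18,"hand":1}
    - {"tx":0,"ty":-0.06,"turn":0,"tz":0.2,"hand":1}
    - {"tx":0,"ty":-0.13,"turn":0,"tz":0.2,"hand":1}
    - {"tx":0,"ty":-0.2,"turn":0,"tz":0.2,"hand":1}
    - {"tx":0,"ty":-0.28,"turn":0,"tz":0.2,"hand":1}
    - {"tx":0,"ty":-0.36,"turn":0,"tz":0.2,"hand":1}
    - {"tx":0,"ty":-0.43,"turn":0,"tz":0.2,"hand":1}
    - {"tx":0,"ty":-0.5,"turn":0,"tz":0.2,"hand":1}

```text
time_s: 16.3
tcp_pos: [0.5007, 0.0164, 0.1384]
eef_rot: [-180.0, -0.0, -0.0]
contact_force: [0.7, 0.1, -0.7]
gripper_width: 0.0503
gripper_force: 24.9
```

Call:
drive_tool:
  commands:
    - {"tx":0,"ty":-0.07,"turn":0,"tz":0,"hand":1}
    - {"tx":0,"ty":-0.14,"turn":0,"tz":0,"hand":1}
    - {"tx":0,"ty":-0.2,"turn":0,"tz":0,"hand":1}
    - {"tx":0,"ty":-0.24,"turn":0,"tz":-0.03,"hand":1}
    - {"tx":0,"ty":-0.26,"turn":0,"tz":-0.06,"hand":1}
    - {"tx":0,"ty":-0.26,"turn":0,"tz":-0.09,"hand":1}
    - {"tx":0,"ty":-0.26,"turn":0,"tz":-0.1,"hand":1}
    - {"tx":0,"ty":-0.26,"turn":0,"tz":-0.1,"hand":1}

```text
time_s: 17.1
tcp_pos: [0.5005, -0.1379, 0.0776]
eef_rot: [180.0, 0.1, -0.0]
contact_force: [-0.5, 0.4, -0.5]
gripper_width: 0.0507
gripper_force: 24.9
```

Run:
```python
from h import *
s=r.get_state(); print(s["tcp_pos"],s["gripper_width"],s["contact_force"])
look("side",["beaker_2_mid"],z0=s["tcp_pos"][2]-.019)
```

```text
[ 0.50048349 -0.13788096  0.07758386] 0.050708232852235156 [-0.52002584  0.35132685 -0.45351657]
side beaker_2_mid 0.81 [294.0, 234.0, 311.0, 264.0] {1: ([0.4913, -0.1387], np.float64(0.66)), 2: ([0.4963, -0.1336], np.float64(0.43)), 3: ([0.4834, -0.1204], np.float64(0.32)), 4: ([0.5012, -0.1575], np.float64(0.27))}
```

Call:
drive_tool:
  commands:
    - {"tx":0,"ty":0,"turn":0,"tz":-0.02,"hand":1}
    - {"tx":0,"ty":0,"turn":0,"tz":-0.03,"hand":1}
    - {"tx":0,"ty":0,"turn":0,"tz":-0.04,"hand":1}
    - {"tx":0,"ty":0,"turn":0,"tz":-0.048,"hand":1}
    - {"tx":0,"ty":0,"turn":0,"tz":-0.054,"hand":1}
    - {"tx":0,"ty":0,"turn":0,"tz":-0.057,"hand":1}
    - {"tx":0,"ty":0,"turn":0,"tz":-0.058,"hand":1}
    - {"tx":0,"ty":0,"turn":0,"tz":-0.058,"hand":1}
  grip_force: 30

```text
time_s: 18.0
tcp_pos: [0.5014, -0.1377, 0.0448]
eef_rot: [180.0, -0.0, 0.0]
contact_force: [-6.0, 5.8, 17.1]
gripper_width: 0.0498
gripper_force: 30.5
```

Call:
drive_tool:
  commands:
    - {"tx":0,"ty":0,"turn":0,"tz":-0.001,"hand":1}
    - {"tx":0,"ty":0,"turn":0,"tz":-0.001,"hand":1}
    - {"tx":0,"ty":0,"turn":0,"tz":-0.001,"hand":1}
    - {"tx":0,"ty":0,"turn":0,"tz":-0.001,"hand":1}
    - {"tx":0,"ty":0,"turn":0,"tz":-0.001,"hand":1}
    - {"tx":0,"ty":0,"turn":0,"tz":-0.001,"hand":1}
    - {"tx":0,"ty":0,"turn":0,"tz":-0.001,"hand":1}
    - {"tx":0,"ty":0,"turn":0,"tz":-0.001,"hand":1}
    - {"tx":0,"ty":0,"turn":0,"tz":-0.001,"hand":1}
    - {"tx":0,"ty":0,"turn":0,"tz":-0.001,"hand":1}

```text
time_s: 19.0
tcp_pos: [0.5015, -0.1377, 0.0446]
eef_rot: [180.0, -0.1, 0.0]
contact_force: [-7.7, 5.7, 22.0]
gripper_width: 0.0505
gripper_force: 30.7
```

Call:
drive_tool:
  commands:
    - {"tx":0,"ty":0,"turn":0,"tz":0.04,"hand":1}
    - {"tx":0,"ty":0,"turn":0,"tz":0.11,"hand":1}
    - {"tx":0.015,"ty":0.06,"turn":0,"tz":0.17,"hand":1}
    - {"tx":0.03,"ty":0.13,"turn":0,"tz":0.18,"hand":1}
    - {"tx":0.048,"ty":0.2,"turn":0,"tz":0.18,"hand":1}
    - {"tx":0.064,"ty":0.27,"turn":0,"tz":0.18,"hand":1}
    - {"tx":0.08,"ty":0.34,"turn":0,"tz":0.18,"hand":1}
    - {"tx":0.1,"ty":0.41,"turn":0,"tz":0.18,"hand":1}
    - {"tx":0.112,"ty":0.48,"turn":0,"tz":0.18,"hand":1}
    - {"tx":0.112,"ty":0.48,"turn":0,"tz":0.18,"hand":1}
  grip_force: 25

```text
time_s: 20.0
tcp_pos: [0.5695, 0.1544, 0.1502]
eef_rot: [-180.0, -0.0, 0.2]
contact_force: [0.0, -1.2, -1.1]
gripper_width: 0.0501
gripper_force: 24.9
```

Call:
drive_tool:
  commands:
    - {"tx":0,"ty":0,"turn":0,"tz":0,"hand":1}
    - {"tx":0,"ty":0,"turn":0,"tz":0,"hand":1}

```text
time_s: 20.2
tcp_pos: [0.5679, 0.1494, 0.1505]
eef_rot: [180.0, 0.1, -0.0]
contact_force: [0.4, -1.4, -1.2]
gripper_width: 0.05
gripper_force: 24.9
```

Run:
```python
from h import *
s=r.get_state(); print(s["tcp_pos"],s["gripper_width"],s["contact_force"])
d=look("side",["beaker_2_mid"],z0=s["tcp_pos"][2]-.0188); look("side",["beaker_1_mid"],z0=.005)
f=d["frame"][100:240,180:340,::-1]; cv2.imwrite("pics/c4.png",cv2.resize(f,None,fx=4,fy=4,interpolation=cv2.INTER_CUBIC))
```

```text
[0.56791645 0.14939629 0.15045645] 0.049994468740298476 [ 0.4103203  -1.35626358 -1.19610268]
side beaker_2_mid 0.83 [255.0, 157.0, 271.0, 182.0] {1: ([0.5594, 0.149], np.float64(0.68)), 2: ([0.5643, 0.1523], np.float64(0.47)), 3: ([0.5626, 0.1591], np.float64(0.34)), 4: ([0.5426, 0.1731], np.float64(0.31))}
side beaker_2_mid 0.63 [241.0, 194.0, 290.0, 225.0] {1: ([0.4819, -0.0552], np.float64(0.32)), 2: ([0.4781, -0.0634], np.float64(0.37)), 3: ([0.4439, -0.0432], np.float64(0.34)), 4: ([0.448, -0.0353], np.float64(0.39))}
side beaker_1_mid 0.57 [261.0, 191.0, 273.0, 212.0] {1: ([0.5702, 0.1537], np.float64(0.84)), 2: ([0.5751, 0.1588], np.float64(0.54)), 3: ([0.581, 0.1655], np.float64(0.41)), 4: ([0.5949, 0.1577], np.float64(0.37))}
```

View pics/c4.png

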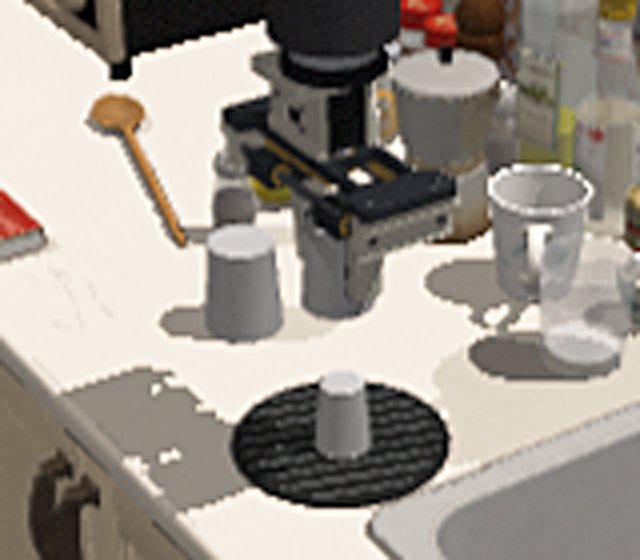

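Run:
```python
from h import *
d=r.capture("side")
for x,y in((.568,.1495),(.565,.1495),(.568,.1465)):
    p=sil(d,2,x,y,.1317)[:,0]; print(x,y,p.min(0),p.max(0))
for x,y in((.5685,.150),(.5705,.152)):
    p=sil(d,1,x,y,.005)[:,0]; print(x,y,p.min(0),p.max(0))
q=max((q for q in r.trace("beaker_2_mid","side") if q["extent"][3]<190),key=lambda q:q["score"]); m=q["pixels"]
for v in range(166,183): xs=np.nonzero(m[v])[0]; print(v,xs.min() if len(xs) else None,xs.max() if len(xs) else None,end="; ")
g=d["frame"].mean(2).astype(int); print(); print(g[172,250:280]); print(g[172:186,264]); print(g[205,250:280]); print(g[205:218,265])
```

```text
0.568 0.1495 [254.56793 150.40634] [273.3228 179.5396]
0.565 0.1495 [253.69762 150.68634] [272.46988 179.84811]
0.568 0.1465 [255.11041 150.81381] [273.89172 179.98903]
0.5685 0.15 [257.67007 191.6061 ] [271.9638  214.04436]
0.5705 0.152 [257.87335 191.10973] [272.1459 213.5142]
166 256 266; 167 255 266; 168 255 266; 169 255 266; 170 255 266; 171 255 266; 172 255 267; 173 255 267; 174 255 269; 175 256 272; 176 256 272; 177 257 271; 178 259 269; 179 262 266; 180 None None; 181 None None; 182 None None; 
[241 241 238 239 250 165  97  99 105 103 106 101 100  99 101  99  76  89
  91  96 100  96  93 135 133 140 237 241 237 236]
[101  99  96  95  96  95  87 125 190 232 240 239 238 238]
[ 67  68  76  62  60  72  73  56  35  94 105 105 101 102 106 115 121 125
 131 136 141 148  93  52  50  69  63  41  30  30]
[115 110 113 114 111 115 116 116 120  89  73  69  30]
```

Beaker 2 hangs at crop px (341,270), straight above beaker 1 at (343,420). The projected outlines agree within about 1 mm, so I'm lowering it.

Call:
drive_tool:
  commands:
    - {"tx":0.001,"ty":0.002,"turn":0,"tz":-0.03,"hand":1}
    - {"tx":0.001,"ty":0.002,"turn":0,"tz":-0.06,"hand":1}
    - {"tx":0.001,"ty":0.002,"turn":0,"tz":-0.09,"hand":1}
    - {"tx":0.001,"ty":0.002,"turn":0,"tz":-0.12,"hand":1}
    - {"tx":0.001,"ty":0.002,"turn":0,"tz":-0.15,"hand":1}
    - {"tx":0.001,"ty":0.002,"turn":0,"tz":-0.175,"hand":1}
    - {"tx":0.001,"ty":0.002,"turn":0,"tz":-0.195,"hand":1}
    - {"tx":0.001,"ty":0.002,"turn":0,"tz":-0.206,"hand":1}
    - {"tx":0.001,"ty":0.002,"turn":0,"tz":-0.212,"hand":1}
    - {"tx":0.001,"ty":0.002,"turn":0,"tz":-0.212,"hand":1}

```text
time_s: 21.5
tcp_pos: [0.5693, 0.1513, 0.0244]
eef_rot: [-180.0, -0.0, -0.0]
contact_force: [-0.3, 0.2, -1.0]
gripper_width: 0.0503
gripper_force: 24.9
```

Call:
drive_tool:
  commands:
    - {"tx":0,"ty":0,"turn":0,"tz":0,"hand":1}
    - {"tx":0,"ty":0,"turn":0,"tz":0,"hand":1}

```text
time_s: 21.7
tcp_pos: [0.5693, 0.1515, 0.0242]
eef_rot: [-180.0, -0.1, -0.0]
contact_force: [0.5, 0.3, -0.6]
gripper_width: 0.0505
gripper_force: 24.9
```

Call:
drive_tool:
  commands:
    - {"tx":0,"ty":0,"turn":0,"tz":-0.002,"hand":1}
    - {"tx":0,"ty":0,"turn":0,"tz":-0.002,"hand":1}
    - {"tx":0,"ty":0,"turn":0,"tz":-0.001,"hand":0}
    - {"tx":0,"ty":0,"turn":0,"tz":-0.001,"hand":0}
    - {"tx":0,"ty":0,"turn":0,"tz":-0.001,"hand":0}
    - {"tx":0,"ty":0,"turn":0,"tz":-0.001,"hand":0}
    - {"tx":0,"ty":0,"turn":0,"tz":0.04,"hand":0}
    - {"tx":0,"ty":0,"turn":0,"tz":0.11,"hand":0}
    - {"tx":0,"ty":0,"turn":0,"tz":0.18,"hand":0}
    - {"tx":0,"ty":0,"turn":0,"tz":0.25,"hand":0}

```text
time_s: 22.7
tcp_pos: [0.5687, 0.1511, 0.1751]
eef_rot: [180.0, 0.0, -0.0]
contact_force: [1.2, 0.0, -0.7]
gripper_width: 0.0877
gripper_force: 0.0
```

Call:
drive_tool:
  commands:
    - {"tx":0,"ty":0.07,"turn":0,"tz":0.05,"hand":0}
    - {"tx":0.01,"ty":0.14,"turn":0,"tz":0.05,"hand":0}
    - {"tx":0.02,"ty":0.21,"turn":0,"tz":0.05,"hand":0}
    - {"tx":0.04,"ty":0.28,"turn":0,"tz":0.05,"hand":0}
    - {"tx":0.05,"ty":0.333,"turn":0,"tz":0.05,"hand":0}
    - {"tx":0.05,"ty":0.333,"turn":0,"tz":0.05,"hand":0}
    - {"tx":0.05,"ty":0.333,"turn":0,"tz":0.05,"hand":0}

```text
time_s: 23.4
tcp_pos: [0.5986, 0.3516, 0.2026]
eef_rot: [179.9, 0.1, 0.0]
contact_force: [0.6, -0.4, 0.4]
gripper_width: 0.0875
gripper_force: 0.0
```

Run:
```python
from h import *
s=r.get_state(); print(s["tcp_pos"],s["gripper_width"],s["contact_force"])
for c in ("top","side"): d=look(c,["beaker_2_mid"],z0=.005); look(c,["beaker_3_mid"])
f=d["frame"][100:240,180:340,::-1]; cv2.imwrite("pics/c5.png",cv2.resize(f,None,fx=4,fy=4,interpolation=cv2.INTER_CUBIC))
```

```text
[0.59856435 0.35161419 0.20263013] 0.08748099234550655 [ 0.58482939 -0.40849575  0.39530487]
top beaker_2_mid 0.59 [237.0, 206.0, 255.0, 224.0] {1: ([0.5741, 0.1551], np.float64(0.62)), 2: ([0.5691, 0.1517], np.float64(0.95)), 3: ([0.5647, 0.1508], np.float64(0.69)), 4: ([0.5648, 0.1383], np.float64(0.5))}
top beaker_3_mid 0.7 [169.0, 215.0, 186.0, 215.0] {1: ([0.5762, 0.3473], np.float64(0.28)), 2: ([0.5969, 0.3501], np.float64(0.25)), 3: ([0.6031, 0.3501], np.float64(0.22)), 4: ([0.6085, 0.3492], np.float64(0.21))}
side beaker_2_mid 0.94 [258.0, 190.0, 274.0, 216.0] {1: ([0.571, 0.1524], np.float64(0.72)), 2: ([0.5702, 0.1527], np.float64(0.88)), 3: ([0.5685, 0.16], np.float64(0.62)), 4: ([0.5783, 0.1654], np.float64(0.48))}
side beaker_3_mid 0.85 [232.0, 159.0, 250.0, 184.0] {1: ([0.6002, 0.3739], np.float64(0.45)), 2: ([0.6018, 0.3548], np.float64(0.71)), 3: ([0.5991, 0.3515], np.float64(0.93)), 4: ([0.5972, 0.3571], np.float64(0.72))}
```

View pics/c5.png

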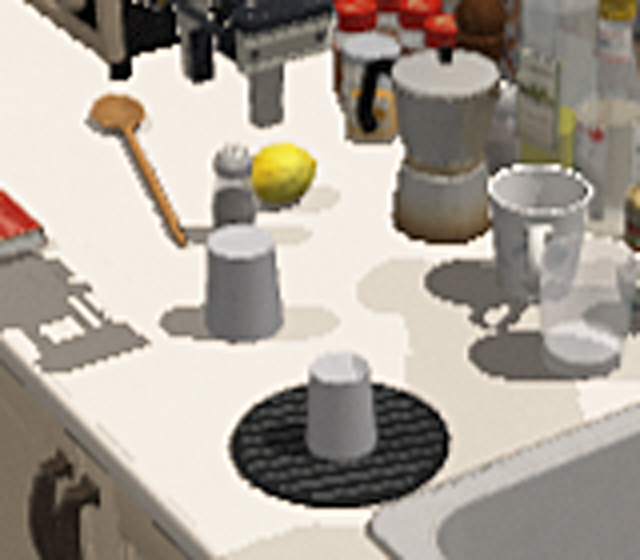

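Beaker 2 is nested flat on the mat at crop px (341,410), and beaker 3 has not moved. Grasping beaker 3.

Call:
drive_tool:
  commands:
    - {"tx":0,"ty":0,"turn":0,"tz":-0.07,"hand":0}
    - {"tx":0,"ty":0,"turn":0,"tz":-0.13,"hand":0}
    - {"tx":0,"ty":0,"turn":0,"tz":-0.17,"hand":0}
    - {"tx":0,"ty":0,"turn":0,"tz":-0.22,"hand":0}
    - {"tx":0,"ty":0,"turn":0,"tz":-0.26,"hand":0}
    - {"tx":0,"ty":0,"turn":0,"tz":-0.285,"hand":0}
    - {"tx":0,"ty":0,"turn":0,"tz":-0.296,"hand":0}
    - {"tx":0,"ty":0,"turn":0,"tz":-0.296,"hand":0}

```text
time_s: 24.6
tcp_pos: [0.599, 0.3509, 0.0258]
eef_rot: [180.0, 0.0, -0.0]
contact_force: [-0.0, 0.5, -0.2]
gripper_width: 0.0876
gripper_force: 0.0
```

Call:
drive_tool:
  commands:
    - {"tx":0,"ty":0,"turn":0,"tz":0,"hand":0.3}
    - {"tx":0,"ty":0,"turn":0,"tz":0,"hand":1}
    - {"tx":0,"ty":0,"turn":0,"tz":0,"hand":1}
    - {"tx":0,"ty":0,"turn":0,"tz":0,"hand":1}
    - {"tx":0,"ty":0,"turn":0,"tz":0,"hand":1}
    - {"tx":0,"ty":0,"turn":0,"tz":0,"hand":1}
  grip_force: 25

```text
time_s: 25.2
tcp_pos: [0.5992, 0.3511, 0.0269]
eef_rot: [-180.0, -0.0, -0.0]
contact_force: [-1.6, -0.9, 5.5]
gripper_width: 0.0606
gripper_force: 25.1
```

Call:
drive_tool:
  commands:
    - {"tx":0,"ty":0,"turn":0,"tz":0.04,"hand":1}
    - {"tx":0,"ty":0,"turn":0,"tz":0.11,"hand":1}
    - {"tx":0,"ty":0,"turn":0,"tz":0.18,"hand":1}
    - {"tx":-0.02,"ty":-0.06,"turn":0,"tz":0.23,"hand":1}
    - {"tx":-0.05,"ty":-0.12,"turn":0,"tz":0.24,"hand":1}
    - {"tx":-0.08,"ty":-0.19,"turn":0,"tz":0.24,"hand":1}
    - {"tx":-0.1,"ty":-0.26,"turn":0,"tz":0.24,"hand":1}
    - {"tx":-0.12,"ty":-0.33,"turn":0,"tz":0.24,"hand":1}
    - {"tx":-0.14,"ty":-0.4,"turn":0,"tz":0.24,"hand":1}
    - {"tx":-0.163,"ty":-0.47,"turn":0,"tz":0.24,"hand":1}

```text
time_s: 26.2
tcp_pos: [0.5003, 0.0677, 0.17]
eef_rot: [-180.0, -0.0, -0.0]
contact_force: [0.4, 0.1, -1.8]
gripper_width: 0.0601
gripper_force: 24.9
```

Call:
drive_tool:
  commands:
    - {"tx":0,"ty":-0.07,"turn":0,"tz":0,"hand":1}
    - {"tx":0,"ty":-0.14,"turn":0,"tz":0,"hand":1}
    - {"tx":0,"ty":-0.21,"turn":0,"tz":0,"hand":1}
    - {"tx":0,"ty":-0.28,"turn":0,"tz":-0.03,"hand":1}
    - {"tx":0,"ty":-0.32,"turn":0,"tz":-0.06,"hand":1}
    - {"tx":0,"ty":-0.344,"turn":0,"tz":-0.1,"hand":1}
    - {"tx":0,"ty":-0.344,"turn":0,"tz":-0.13,"hand":1}
    - {"tx":0,"ty":-0.344,"turn":0,"tz":-0.13,"hand":1}
    - {"tx":0,"ty":-0.344,"turn":0,"tz":-0.13,"hand":1}

```text
time_s: 27.1
tcp_pos: [0.5012, -0.1373, 0.0923]
eef_rot: [180.0, 0.0, -0.0]
contact_force: [0.3, -0.1, 0.5]
gripper_width: 0.0604
gripper_force: 24.9
```

Call:
drive_tool:
  commands:
    - {"tx":0,"ty":0,"turn":0,"tz":-0.03,"hand":1}
    - {"tx":0,"ty":0,"turn":0,"tz":-0.04,"hand":1}
    - {"tx":0,"ty":0,"turn":0,"tz":-0.048,"hand":1}
    - {"tx":0,"ty":0,"turn":0,"tz":-0.055,"hand":1}
    - {"tx":0,"ty":0,"turn":0,"tz":-0.061,"hand":1}
    - {"tx":0,"ty":0,"turn":0,"tz":-0.066,"hand":1}
    - {"tx":0,"ty":0,"turn":0,"tz":-0.069,"hand":1}
    - {"tx":0,"ty":0,"turn":0,"tz":-0.069,"hand":1}
  grip_force: 30

```text
time_s: 27.9
tcp_pos: [0.5019, -0.1371, 0.0525]
eef_rot: [180.0, -0.1, 0.0]
contact_force: [-6.8, 5.8, 19.3]
gripper_width: 0.0605
gripper_force: 30.5
```

Call:
drive_tool:
  commands:
    - {"tx":0,"ty":0,"turn":0,"tz":-0.001,"hand":1}
    - {"tx":0,"ty":0,"turn":0,"tz":-0.001,"hand":1}
    - {"tx":0,"ty":0,"turn":0,"tz":-0.001,"hand":1}
    - {"tx":0,"ty":0,"turn":0,"tz":-0.001,"hand":1}
    - {"tx":0,"ty":0,"turn":0,"tz":-0.001,"hand":1}
    - {"tx":0,"ty":0,"turn":0,"tz":-0.001,"hand":1}
    - {"tx":0,"ty":0,"turn":0,"tz":-0.001,"hand":1}
    - {"tx":0,"ty":0,"turn":0,"tz":-0.001,"hand":1}
    - {"tx":0,"ty":0,"turn":0,"tz":-0.001,"hand":1}
    - {"tx":0,"ty":0,"turn":0,"tz":-0.001,"hand":1}

```text
time_s: 28.9
tcp_pos: [0.5019, -0.1371, 0.0524]
eef_rot: [180.0, -0.1, 0.0]
contact_force: [-7.5, 6.3, 23.4]
gripper_width: 0.06
gripper_force: 30.7
```

Call:
drive_tool:
  commands:
    - {"tx":0,"ty":0,"turn":0,"tz":0.04,"hand":1}
    - {"tx":0,"ty":0,"turn":0,"tz":0.11,"hand":1}
    - {"tx":0.015,"ty":0.06,"turn":0,"tz":0.18,"hand":1}
    - {"tx":0.03,"ty":0.13,"turn":0,"tz":0.2,"hand":1}
    - {"tx":0.048,"ty":0.2,"turn":0,"tz":0.2,"hand":1}
    - {"tx":0.064,"ty":0.27,"turn":0,"tz":0.2,"hand":1}
    - {"tx":0.08,"ty":0.34,"turn":0,"tz":0.2,"hand":1}
    - {"tx":0.1,"ty":0.41,"turn":0,"tz":0.2,"hand":1}
    - {"tx":0.112,"ty":0.481,"turn":0,"tz":0.2,"hand":1}
    - {"tx":0.112,"ty":0.481,"turn":0,"tz":0.2,"hand":1}
  grip_force: 25

```text
time_s: 29.9
tcp_pos: [0.5696, 0.1557, 0.1696]
eef_rot: [-180.0, -0.1, 0.2]
contact_force: [-0.5, 0.1, -1.3]
gripper_width: 0.0602
gripper_force: 24.9
```

Call:
drive_tool:
  commands:
    - {"tx":0,"ty":0,"turn":0,"tz":0,"hand":1}
    - {"tx":0,"ty":0,"turn":0,"tz":0,"hand":1}

```text
time_s: 30.1
tcp_pos: [0.5681, 0.1507, 0.1698]
eef_rot: [180.0, 0.0, -0.0]
contact_force: [-0.0, -0.3, -2.3]
gripper_width: 0.0606
gripper_force: 24.9
```

Run:
```python
from h import *
s=r.get_state(); print(s["tcp_pos"],s["gripper_width"],s["contact_force"])
d=look("side",["beaker_2_mid"],z0=.005)
x,y,z=s["tcp_pos"]; p=sil(d,3,x,y,z-.0263)[:,0]; print("pred 3",p.min(0),p.max(0))
f=d["frame"][100:240,180:340,::-1].copy(); f=cv2.resize(f,None,fx=4,fy=4,interpolation=cv2.INTER_CUBIC)
for k,a in((3,(x,y,z-.0263)),(2,(.5693,.1517,.005))): cv2.polylines(f,[((sil(d,k,*a)-[179.5,99.5])*4).astype(np.int32)],True,(0,0,255),1)
cv2.imwrite("pics/c6.png",f)
```

```text
[0.56805371 0.150689   0.16984935] 0.06062869740810604 [-0.01758621 -0.27014457 -2.28967737]
side beaker_2_mid 0.64 [259.0, 190.0, 272.0, 215.0] {1: ([0.5736, 0.1588], np.float64(0.75)), 2: ([0.5718, 0.1552], np.float64(0.85)), 3: ([0.5749, 0.1586], np.float64(0.59)), 4: ([0.5796, 0.1675], np.float64(0.47))}
pred 3 [252.35861 141.971  ] [274.95737 176.82909]
```

View pics/c6.png

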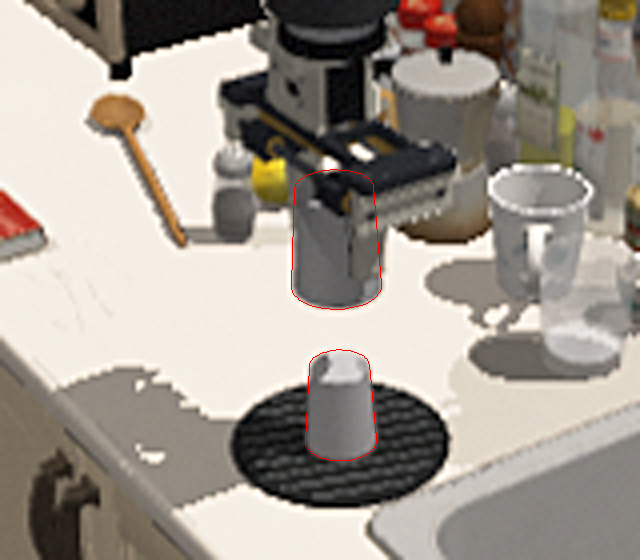

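Both model outlines match the picture: beaker 3 at crop px (337,240), and the nested pair at (340,405). Lowering it.

Call:
drive_tool:
  commands:
    - {"tx":0.001,"ty":0.002,"turn":0,"tz":-0.04,"hand":1}
    - {"tx":0.001,"ty":0.002,"turn":0,"tz":-0.07,"hand":1}
    - {"tx":0.001,"ty":0.002,"turn":0,"tz":-0.1,"hand":1}
    - {"tx":0.001,"ty":0.002,"turn":0,"tz":-0.13,"hand":1}
    - {"tx":0.001,"ty":0.002,"turn":0,"tz":-0.16,"hand":1}
    - {"tx":0.001,"ty":0.002,"turn":0,"tz":-0.19,"hand":1}
    - {"tx":0.001,"ty":0.002,"turn":0,"tz":-0.215,"hand":1}
    - {"tx":0.001,"ty":0.002,"turn":0,"tz":-0.226,"hand":1}
    - {"tx":0.001,"ty":0.002,"turn":0,"tz":-0.232,"hand":1}
    - {"tx":0.001,"ty":0.002,"turn":0,"tz":-0.232,"hand":1}

```text
time_s: 31.2
tcp_pos: [0.5692, 0.1519, 0.032]
eef_rot: [180.0, -0.0, -0.0]
contact_force: [0.4, 0.2, -1.3]
gripper_width: 0.0605
gripper_force: 24.9
```

Call:
drive_tool:
  commands:
    - {"tx":0,"ty":0,"turn":0,"tz":0,"hand":1}
    - {"tx":0,"ty":0,"turn":0,"tz":0,"hand":1}

```text
time_s: 31.4
tcp_pos: [0.5695, 0.1522, 0.0319]
eef_rot: [-180.0, -0.1, -0.0]
contact_force: [-0.3, -2.1, 4.7]
gripper_width: 0.0604
gripper_force: 25.1
```

Call:
drive_tool:
  commands:
    - {"tx":0,"ty":0,"turn":0,"tz":-0.001,"hand":1}
    - {"tx":0,"ty":0,"turn":0,"tz":-0.001,"hand":0}
    - {"tx":0,"ty":0,"turn":0,"tz":-0.001,"hand":0}
    - {"tx":0,"ty":0,"turn":0,"tz":-0.001,"hand":0}
    - {"tx":0,"ty":0,"turn":0,"tz":-0.001,"hand":0}
    - {"tx":0,"ty":0,"turn":0,"tz":0.03,"hand":0}
    - {"tx":0,"ty":0,"turn":0,"tz":0.08,"hand":0}
    - {"tx":0,"ty":0,"turn":0,"tz":0.15,"hand":0}
    - {"tx":0,"ty":0,"turn":0,"tz":0.22,"hand":0}
    - {"tx":0,"ty":0,"turn":0,"tz":0.28,"hand":0}

```text
time_s: 32.4
tcp_pos: [0.5692, 0.1526, 0.2012]
eef_rot: [-180.0, -0.1, -0.0]
contact_force: [0.5, 0.7, -0.1]
gripper_width: 0.0879
gripper_force: 0.0
```

Call:
drive_tool:
  commands:
    - {"tx":-0.05,"ty":0.07,"turn":0,"tz":0,"hand":0}
    - {"tx":-0.08,"ty":0.14,"turn":0,"tz":0,"hand":0}
    - {"tx":-0.1,"ty":0.21,"turn":0,"tz":0,"hand":0}
    - {"tx":-0.1,"ty":0.28,"turn":0,"tz":0,"hand":0}
    - {"tx":-0.1,"ty":0.33,"turn":0,"tz":0,"hand":0}
    - {"tx":-0.1,"ty":0.33,"turn":0,"tz":0,"hand":0}

```text
time_s: 33.0
tcp_pos: [0.5086, 0.3541, 0.1982]
eef_rot: [-180.0, -0.0, 0.2]
contact_force: [-0.3, -0.3, -0.5]
gripper_width: 0.0881
gripper_force: 0.0
```

Run:
```python
from h import *
for c in ("top","side"): d=look(c,["beaker_3_mid","beaker_4_mid"],z0=.005); cv2.imwrite(f"pics/{c}7.png",cv2.resize(d["frame"][80:280,60:460,::-1],None,fx=2,fy=2,interpolation=cv2.INTER_CUBIC))
```

```text
top beaker_3_mid 0.94 [234.0, 206.0, 258.0, 227.0] {1: ([0.5772, 0.1599], np.float64(0.46)), 2: ([0.5725, 0.1563], np.float64(0.73)), 3: ([0.5688, 0.1516], np.float64(0.92)), 4: ([0.5655, 0.1469], np.float64(0.68))}
top beaker_3_mid 0.63 [333.0, 220.0, 368.0, 250.0] {1: ([0.5001, -0.1365], np.float64(0.44)), 2: ([0.4991, -0.1352], np.float64(0.46)), 3: ([0.4982, -0.1352], np.float64(0.45)), 4: ([0.5033, -0.1343], np.float64(0.42))}
side beaker_3_mid 0.75 [288.0, 251.0, 323.0, 276.0] {1: ([0.51, -0.1257], np.float64(0.38)), 2: ([0.5151, -0.1192], np.float64(0.36)), 3: ([0.5176, -0.1117], np.float64(0.35)), 4: ([0.5253, -0.11], np.float64(0.35))}
side beaker_3_mid 0.6 [254.0, 187.0, 275.0, 216.0] {1: ([0.5789, 0.1628], np.float64(0.48)), 2: ([0.5739, 0.1573], np.float64(0.76)), 3: ([0.5711, 0.1554], np.float64(0.9)), 4: ([0.5726, 0.1599], np.float64(0.67))}
side beaker_3_mid 0.52 [282.0, 249.0, 328.0, 285.0] {1: ([0.4805, -0.1686], np.float64(0.32)), 2: ([0.4844, -0.1661], np.float64(0.5)), 3: ([0.4774, -0.1644], np.float64(0.6)), 4: ([0.4769, -0.1652], np.float64(0.61))}
```

View pics/side7.png

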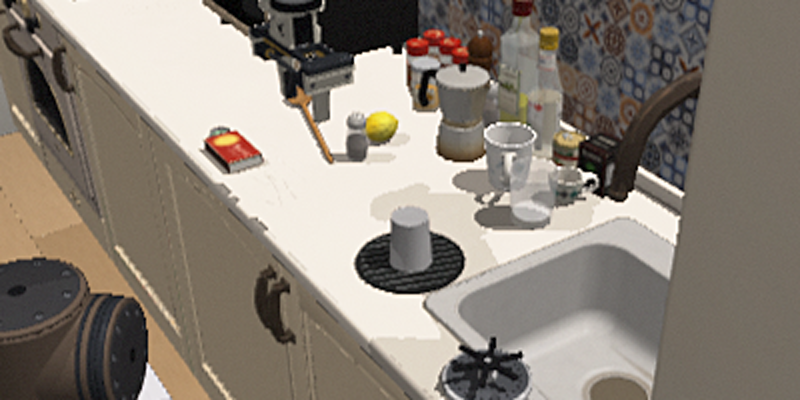

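View pics/top7.png

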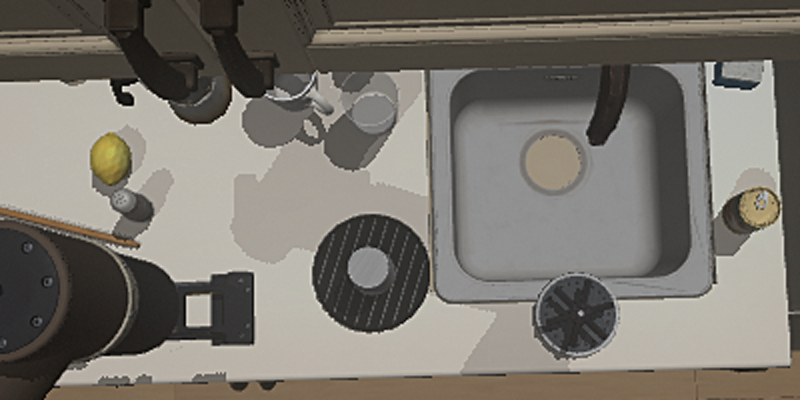

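Both pictures show beaker 3 flat on the mat over the others, at side crop px (410,240) and top crop px (369,268). No fourth beaker is on the worktop, and the shaker and tin are in place. Handing in.

```bash
python3 -c "
from plant import r
print(r.close_job())"
```

```text
the job is handed in; nothing more can be done
None
```

I rinsed the three beakers present (1, 2 and 3; there was no beaker 4), nested them mouth down on the mat, left the shaker and tin untouched, and handed the job in at about 33 s; it returned no verdict.

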